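# Fill two medicine kit trays from stock

### The arm

A 7-joint arm with a two-finger parallel gripper is mounted at the origin on a cart in front of the work surface, level with it; the furniture and walls round the work are solid. World frame = base frame: x ahead of the robot, y to its left, z up, the work surface at z = 0. Lengths are in m, angles in rad, forces in N, time in s.
With the tool pointing down it reaches from about 0.425 to 0.925 m from the base axis. Payload 6.8 kg.
Tool frame: the origin (TCP) lies midway between the tips of the shut fingers; the grasp point (between the pads) lies r.grip_point_offset behind it (r.grip_point_offset is the distance from the TCP to the grasp point, in m); z points along the fingers, y is the direction in which the jaws open and shut (so a half turn about z gives the same grasp; the last joint's range is limited). The gripper opens to 85 mm and grips with 20 to 120 N. Pads are 22 mm wide; open, the fingers measure 114 mm over their backs; the gripper's body (76 mm by 85 mm) begins 54 mm behind the grasp point. The pads swing forward as they close: fully open they stand 13 mm farther back than shut.
Start: joints at [-1.392, 0.477, 0.022, 1.555, -0.011, 1.109, -0.083], TCP at [0.191, 0.647, 0.203] pointing down, gripper open.
Joint ranges: [-2.96, 2.96], [-0.34, 2.1], [-1.41, 1.46], [0.24, 2.44], [-1.37, 4.51], [0.17, 1.92], [-2.96, 2.96]. Speed limits (rad/s): [2.39, 2.39, 3.14, 3.14, 3.14, 3.14, 3.14].

### API

Orientations are given as a rotation vector (axis times angle).
In Python, from bench import r gives the robot as it stands. The module is installed in compiled form; this text tells all that it offers.
- The arm moves only by the tool play_rows, never from a script. Its argument "deltas" is a list of rows, each a list of 3 entries, a list of its own where there are three numbers: the finger opening in mm, from 0 to 85.4, then the shift along the tool's x, y, z in mm, then the turn, a rotation vector about the tool's x, y, z in rad. A call has 1 to 8 rows; each row is the pose to reach, as a shift and turn from the pose measured when the call began, along the tool's axes at that moment; what a row does not reach only later rows make up. A row lasts 1/8 s, in which the tool goes at most 62.5 mm and 10.7 degrees, less where a joint would pass 70% of its speed; a pose out of reach is approached as far as the arm can. A call with a gripper value outside its range is refused whole. The fingers move at their own pace and stop on an object; "squeeze" is the grip in N (left out, the last holds). Time passes only in rows, so rows that repeat a pose let the fingers close. It gives the time, the measured TCP pose, the force and the opening at its end, in the units of the state.
- r.get_obs(): the state, without advancing time (a new reading comes with each control period).
- r.grab_frame(name): name is "scene" or "top" or "wrist"; returns (picture, depth): 480x640x3 uint8, red, green, blue; 480x640 float32, m along the optical axis (not along the pixel's ray), 0 where there is no reading.
- r.camera_model(name): a dict with "mtx" (3x3 intrinsics, pixels), "rvec" (rotation vector, rad) and "tvec" (3), from world to camera coordinates, as OpenCV has them; the wrist camera has in their place "T_tool_cam" (4x4, takes a point from camera to tool coordinates, whose origin is the TCP and whose axes are the flange's). Camera axes: x right, y down, z forward; pixel columns grow to the right and rows downward; lengths in m; the calibration is good to about 2 mm. A picture is of the moment at which its call begins: read the wrist's pose just before it. camera_model takes no time and is no camera call.
- r.hand_in(): hands the job in, once; it reports no verdict.
The state is a dict: "clock": time; "joints": joint angles; "qvel": joint speeds; "tau": joint torques, N m; "tcp_pos": TCP position; "orientation": TCP orientation; "contact_force": force on the tool from outside, world axes, zero at the start; "moment": the same for the moment, N m; "grip_width": finger opening in m.
Only numpy, scipy, OpenCV 4.12 (cv2) and the standard library are available. Lean on these libraries where they do the work, as an engineer would, in place of code of your own. Each camera call takes 0.05 s, during which the arm holds its last target. There are 200 camera calls.

### The job

Make up the two kits on the dispensing bench, each thing set down in the foam cut-out made for it: the fever kit, the tray that already holds its tablet strip, gets the large amber bottle and the dosing cup; the tablet kit, the tray with two oblong cut-outs and one round one, gets the small amber bottle, the tablet carton and the pill cutter. The pill cutter lies in the grey stock bin half under the carton, so take the carton off it first, by lifting rather than tipping it off. Keep the bottles and the cup upright all the time, and leave the squat white bottle standing where it is.

Things in the scene. Friction and masses are not known exactly. Their poses are not given: they have to be found in the camera images.
- fever_tray: Fever kit tray: fixed white tray, 196 (x) x 146 (y) mm, filled flush with dark foam, top z = 12 mm. Origin: centre of underside; x along its length, z up. Cut-outs 8 mm deep, light floors at z = 4: round 56 mm wide at (45, 24) for the large bottle; round 46 mm wide at (-45, 24) for the cup; oblong 101 x 44 at (0, -45), which already holds a flat tablet strip (fixed, below the foam top).
- tablet_tray: Tablet kit tray: as the fever tray (fixed, same size, foam, origin, axes). Empty cut-outs 8 mm deep, light floors at z = 4 mm: round 50 mm wide at (62, 0) for the small bottle; oblong 97 (x) x 57 (y) at (-32, 34) for the carton; oblong 107 (x) x 48 (y) at (-32, -38.5) for the pill cutter. Carton and cutter lie with their long sides along the tray's x, either end first.
- stock_bin: Grey shallow open stock bin, 196 (x) x 146 (y) mm outside, walls 3 mm thick and 22 mm high, inner floor at z = 3, fixed to the bench. Origin: centre of its underside, x along its length. Holds the pill cutter with the carton on top. Keep clear of the fixed blue pouch sealer to the right: x 0.34 to 0.44, y -0.61 to -0.31, up to z = 0.21 m (world)
- carton: Small closed tablet carton, white and green, 45 (x) x 85 (y) x 30 (z) mm, 35 to 70 g. Origin: centre of its underside, z up, y along its length. At the start it lies crosswise on the pill cutter's hinge end, its underside 20 mm above the cutter's
- pill_cutter_loose: Pill cutter, light blue, clear lid that does not open, 36 (x) x 95 (y) x 22 (z) mm, 30 to 65 g; straight sides; lid flat at 20 mm but for a blade ridge, 8 x 24 mm, to 22 mm near its middle. Origin: centre of its underside within 2 mm, z up, y along its length towards the hinge. Lies in the stock bin, hinge half under the carton, narrow nose in sight.
- large_bottle: Large amber bottle with white cap, standing, one of the loose row behind the trays (not the fixed stock in the far right corner), 44 mm wide and 85 mm high (body to 70 mm, cap 33 mm wide above), 65 to 125 g. Origin: centre of its underside, z up
- small_bottle: Small amber bottle with black cap, standing, one of the loose row behind the trays (not the fixed stock in the far right corner), 38 mm wide and 75 mm high (body to 62 mm, cap 28 mm wide above), 65 to 125 g. Origin: centre of its underside, z up
- dosing_cup: Small open translucent white dosing cup, standing, 44 mm wide at the rim, 32 mm at the foot, 38 mm high, about 20 g, thin wall (grip it across the outside). Origin: centre of its underside, z up
- white_bottle: Squat white bottle with blue cap, standing, 52 mm wide and 80 mm high; it belongs to neither kit and stays where it is. Origin: centre of its underside
Things that resemble listed ones, but are neither listed nor needed, are in the scene too. There is more than one size of the dosing_cup; the one meant has the size given above.

How it is judged:
At the end, for the whole second after the job is handed in: Each of the five lies or stands down on the floor (within 3 mm) of its own cut-out, its centre within 10 mm of the cut-out's along both tray axes, tilted under 0.12 rad; carton and cutter within 0.25 rad of the tray's length; all let go and at rest (x of large_bottle in the frame of fever_tray between 0.035 and 0.055 m and y of large_bottle in the frame of fever_tray between 0.014 and 0.034 m and z of large_bottle in the frame of fever_tray between 0.001 and 0.007 m and angle between each of large_bottle, dosing_cup, small_bottle, carton, pill_cutter_loose's own z axis and vertical below 0.12 rad and linear speed of each of large_bottle, dosing_cup, small_bottle, carton, pill_cutter_loose below 0.02 m/s and angular speed of each of large_bottle, dosing_cup, small_bottle, carton, pill_cutter_loose below 0.3 rad/s and x of dosing_cup in the frame of fever_tray between -0.055 and -0.035 m and y of dosing_cup in the frame of fever_tray between 0.014 and 0.034 m and z of dosing_cup in the frame of fever_tray between 0.001 and 0.007 m and x of small_bottle in the frame of tablet_tray between 0.052 and 0.072 m and y of small_bottle in the frame of tablet_tray between -0.01 and 0.01 m and z of small_bottle in the frame of tablet_tray between 0.001 and 0.007 m and x of carton in the frame of tablet_tray between -0.042 and -0.022 m and y of carton in the frame of tablet_tray between 0.024 and 0.044 m and z of carton in the frame of tablet_tray between 0.001 and 0.007 m and angle between the y axis of each of carton, pill_cutter_loose and the x axis of tablet_tray, either way round below 0.25 rad and x of pill_cutter_loose in the frame of tablet_tray between -0.042 and -0.022 m and y of pill_cutter_loose in the frame of tablet_tray between -0.0485 and -0.0285 m and z of pill_cutter_loose in the frame of tablet_tray between 0.001 and 0.007 m); the robot touches nothing.
It fails at once if the white bottle is shifted by more than 20 mm or tipped (distance of white_bottle from where it was at the start of the episode above 0.02 m or angle between white_bottle's own z axis and vertical above 0.35 rad).
It fails at once if a bottle or the cup is tipped by more than 0.6 rad (angle between any of large_bottle, small_bottle, dosing_cup's own z axis and vertical above 0.6 rad).
It fails at once if the carton is tipped by more than 0.6 rad (angle between carton's own z axis and vertical above 0.6 rad).
It also fails if it takes over 125 s, if anything falls off the work surface, if the arm or the gripper's body presses on something with over 40 N, if the wrist force passes 120 N, or if a joint passes its speed limit or range.

## Working session

There is one attempt and no reset: what is moved stays moved. The work goes in short steps, Python scripts to look and compute and a tool call to move; the robot and the scene stay as the last step left them, time stands still between calls to the robot, and variables do not carry over. Pictures are saved under pics/ and viewed, about 12 in all and at most 16, crops included, and the job is handed in when it is done.

Besides the shell and the picture viewer there is one more tool, called after ">>>" in YAML: its name, and indented under it one key for each argument. play_rows: Moves the arm, as the interface text tells. Its arguments: {"type":"object","properties":{"deltas":{"type":"array"},"squeeze":{"type":"number"}},"required":["deltas"]}

```bash
mkdir -p pics; cat > h.py <<'E'
import numpy as np, cv2
from bench import r
def cam(n):
    m=r.camera_model(n); K=np.array(m["mtx"])
    if n=="wrist":
        o=r.get_obs(); T=np.eye(4); T[:3,:3]=cv2.Rodrigues(np.array(o["orientation"],float))[0]; T[:3,3]=o["tcp_pos"]
        T=T@np.array(m["T_tool_cam"])
    else:
        T=np.eye(4); R=cv2.Rodrigues(np.array(m["rvec"],float))[0]; T[:3,:3]=R.T; T[:3,3]=-R.T@np.array(m["tvec"]).ravel()
    return K,T
def grab(n,f=None):
    K,T=cam(n); p,d=r.grab_frame(n)
    if f: cv2.imwrite(f"pics/{f}.png",p[:,:,::-1]); np.savez(f"pics/{f}.npz",p=p,d=d,K=K,T=T)
    return p,d,K,T
def load(f):
    z=np.load(f"pics/{f}.npz"); return z["p"],z["d"],z["K"],z["T"]
def ray(K,T,u,v,z):
    d=T[:3,:3]@np.linalg.inv(K)@np.array([u,v,1.]); return T[:3,3]+d*(z-T[2,3])/d[2]
def pts(d,K,T):
    v,u=np.indices(d.shape); c=np.stack([(u-K[0,2])/K[0,0]*d,(v-K[1,2])/K[1,1]*d,d],-1)
    return c@T[:3,:3].T+T[:3,3]
E
python3 - <<'E'
from h import *
for n in("scene","top","wrist"):
    p,d,K,T=grab(n,n+"0"); print(n,T.round(3).tolist(),K[0,0].round(1))
print(r.get_obs(), r.grip_point_offset)
E
```

```text
scene [[-0.587, -0.504, 0.633, 0.008], [-0.809, 0.372, -0.455, 0.448], [-0.007, -0.78, -0.626, 0.588], [0.0, 0.0, 0.0, 1.0]] 443.5
top [[0.086, -0.976, 0.201, 0.342], [-0.996, -0.084, 0.018, 0.041], [-0.001, -0.202, -0.979, 1.129], [0.0, 0.0, 0.0, 1.0]] 606.3
wrist [[0.283, 0.907, 0.311, 0.111], [0.959, -0.267, -0.093, 0.67], [-0.001, 0.324, -0.946, 0.374], [0.0, 0.0, 0.0, 1.0]] 346.7
{'clock': 0.15, 'joints': array([-1.39209669,  0.47764654,  0.02237303,  1.55617678, -0.01151547,
        1.10927322, -0.08310474]), 'qvel': array([-1.63992238e-03, -6.77622067e-04, -2.55536239e-04, -3.72482898e-03,
       -2.81313138e-04, -5.05416148e-04,  4.95615269e-05]), 'tau': array([ 2.37232241e-03, -5.96925652e+01,  1.60993259e+00, -2.81489450e+01,
        1.26277632e-02,  6.64018778e-03, -3.91411311e-05]), 'tcp_pos': array([0.19083187, 0.64697579, 0.20184531]), 'orientation': array([-4.48972771e-01, -3.10924101e+00,  2.15450379e-03]), 'contact_force': array([ 0.91382332, -0.10986293, -0.19153044]), 'moment': array([ 0.02614924, -0.03151287, -0.05007234]), 'grip_width': 0.08521921800124198} 0.0187
```

View pics/top0.png

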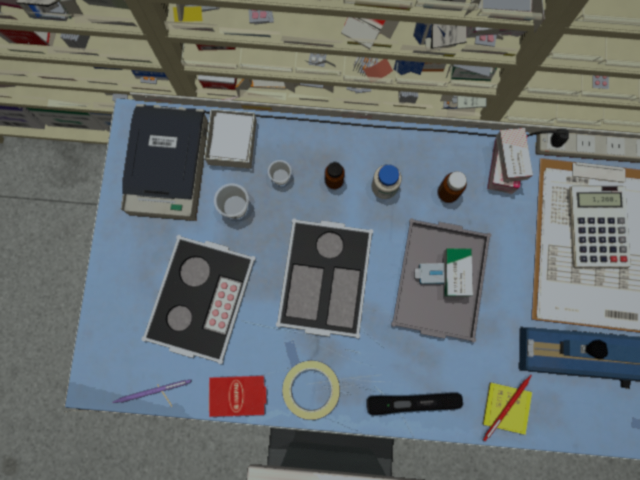

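View pics/scene0.png

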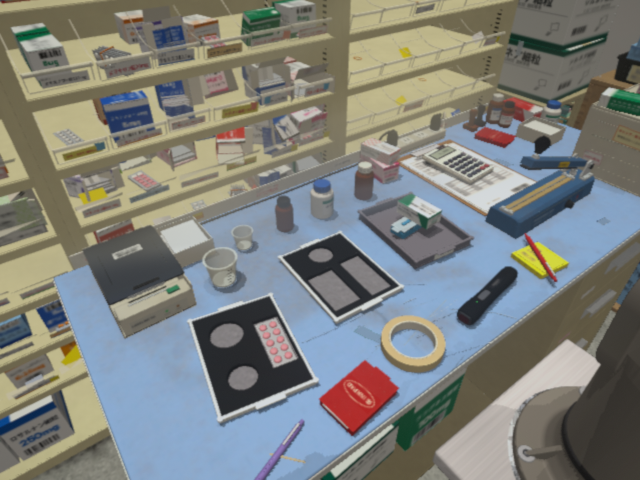

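Candidates in the top view:
- Dosing cup: small one at (279,173), oversize one at (232,201). By the given 44 mm rim I choose the small one.
- Small amber bottle, black cap: (334,175).
- White bottle, blue cap, not to be moved: (387,180).
- Large amber bottle, white cap: (452,186). The fixed stock is in the far corner, scene (500,108).
- Carton: (458,272). Pink boxes at (512,158) are lookalikes.
- Cutter nose: (430,272).

Next I measure these and check the cup's size.

```bash
cat > m1.py <<'E'
from h import *
P={}
for n in("top0","scene0"):
    p,d,K,T=load(n); P[n]=pts(d,K,T)
def near(n,xy,rad,zl,zh):
    Q=P[n]; m=(np.hypot(Q[...,0]-xy[0],Q[...,1]-xy[1])<rad)&(Q[...,2]>zl)&(Q[...,2]<zh); return Q[m]
p,d,K,T=load("top0")
z=[np.median(P[n][...,2][np.abs(P[n][...,2])<.015]) for n in P]; print("table z",z)
for nm,u,v,h in [("cupS",279,173,.038),("cupL",232,201,.05),("small",334,175,.075),("white",387,180,.08),("large",452,186,.085)]:
    c=ray(K,T,u,v,h)
    for n in P:
        q=near(n,c[:2],.04,.015,.12)
        if len(q)<5: print(nm,n,"few");continue
        top=np.percentile(q[:,2],97); t=q[q[:,2]>top-.006]
        (cx,cy),rr=cv2.minEnclosingCircle(t[:,:2].astype(np.float32))
        print(nm,n,len(q),"top",top.round(4),"c",round(cx,4),round(cy,4),"dia",round(2*rr,4),"R",round(np.hypot(cx,cy),3))
# trays: light floors in dark foam
for n in("top0","scene0"):
    p,d,K,T=load(n); hsv=cv2.cvtColor(p,cv2.COLOR_RGB2HSV)
    g=((hsv[...,1]<60)&(hsv[...,2]<60)).astype(np.uint8)
    cs,hi=cv2.findContours(g,cv2.RETR_CCOMP,cv2.CHAIN_APPROX_NONE)
    for i,c in enumerate(cs):
        if hi[0][i][3]>=0 and cv2.contourArea(c)>150:
            w=np.array([ray(K,T,a,b,.004)[:2] for a,b in c[:,0]],np.float32)
            print(n,"hole px",c[:,0].mean(0).round(),"rect",[np.round(x,4) for x in cv2.minAreaRect(w)])
        elif hi[0][i][3]<0 and cv2.contourArea(c)>2000:
            w=np.array([ray(K,T,a,b,.012)[:2] for a,b in c[:,0]],np.float32)
            print(n,"foam px",c[:,0].mean(0).round(),"rect",[np.round(x,4) for x in cv2.minAreaRect(w)])
E
python3 m1.py
```

```text
table z [np.float64(0.0005269162278740414), np.float64(0.0003901802815108879)]
cupS top0 238 top 0.0402 c 0.6827 0.1538 dia 0.0452 R 0.7
cupS scene0 333 top 0.0383 c 0.6825 0.1527 dia 0.0472 R 0.699
cupL top0 574 top 0.0572 c 0.6147 0.2346 dia 0.0654 R 0.658
cupL scene0 964 top 0.0548 c 0.6137 0.2331 dia 0.0675 R 0.656
small top0 437 top 0.0776 c 0.684 0.0506 dia 0.0286 R 0.686
small scene0 484 top 0.0751 c 0.682 0.049 dia 0.0327 R 0.684
white top0 767 top 0.0825 c 0.6802 -0.0473 dia 0.0386 R 0.682
white scene0 696 top 0.0805 c 0.6799 -0.0466 dia 0.04 R 0.682
large top0 638 top 0.0873 c 0.6792 -0.1701 dia 0.0332 R 0.7
large scene0 557 top 0.0854 c 0.679 -0.1721 dia 0.0342 R 0.701
top0 foam px [325. 452.] rect [array([0.1863, 0.0154]), array([0.0633, 0.2168]), np.float64(0.1393)]
top0 foam px [198. 299.] rect [array([0.4347, 0.2796]), array([0.1367, 0.1866]), np.float64(78.8278)]
top0 hole px [179. 318.] rect [array([0.3954, 0.3119]), array([0.0466, 0.047 ]), np.float64(51.2737)]
top0 hole px [195. 272.] rect [array([0.4837, 0.2945]), array([0.0557, 0.0586]), np.float64(51.2082)]
top0
[... 843 characters left out ...]
 rect [array([0.3968, 0.3107]), array([0.0457, 0.0474]), np.float64(18.0334)]
scene0 hole px [226. 335.] rect [array([0.4855, 0.2933]), array([0.0555, 0.0572]), np.float64(22.9981)]
scene0 hole px [275. 342.] rect [array([0.4279, 0.234 ]), array([0.0481, 0.1031]), np.float64(79.0247)]
scene0 foam px [339. 273.] rect [array([0.4928, 0.0515]), array([0.1351, 0.1836]), np.float64(87.159)]
scene0 hole px [333. 290.] rect [array([0.4656, 0.0852]), array([0.0603, 0.0991]), np.float64(86.9079)]
scene0 hole px [365. 275.] rect [array([0.4618, 0.0124]), array([0.0509, 0.1098]), np.float64(86.9344)]
scene0 hole px [320. 255.] rect [array([0.5576, 0.0461]), array([0.0494, 0.0518]), np.float64(19.5747)]
```

```bash
python3 - <<'E'
import cv2,numpy as np
a=cv2.imread("pics/top0.png"); 
x=cv2.resize(a[150:230,205:485],None,fx=2.85,fy=2.85,interpolation=2)
y=cv2.resize(a[215:345,390:500],None,fx=2.6,fy=2.6,interpolation=2)
b=cv2.resize(cv2.imread("pics/scene0.png")[150:270,180:480],None,fx=1.6,fy=1.6,interpolation=2)
o=np.zeros((600,800,3),np.uint8); x=x[:228,:798]; o[:228,:x.shape[1]]=x; o[240:240+y.shape[0],:y.shape[1]]=y; o[240:240+b.shape[0],300:300+b.shape[1]]=b
cv2.imwrite("pics/c1.png",o)
E
```

```text
(no output)
```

View pics/c1.png

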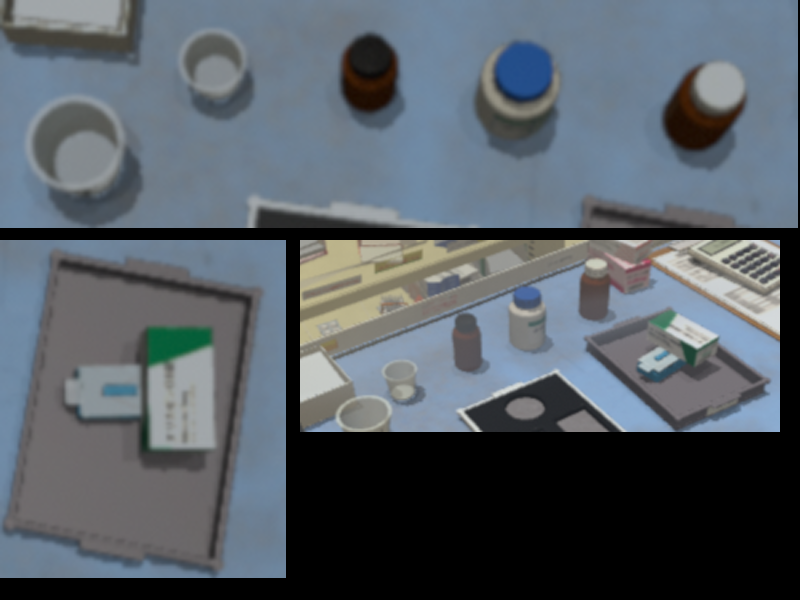

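The crop confirms the choices: small cup 45 mm at the rim, large amber bottle with white cap, small one with black cap, and the carton lying on the cutter with its nose in sight. Next I measure the carton and the cutter.

```bash
cat > m2.py <<'E'
from h import *
def rect(q): 
    (c,s,a)=cv2.minAreaRect(q[:,:2].astype(np.float32)); return np.round(c,4),np.round(s,4),round(a,1)
if __name__=="__main__":
  for n in("top0","scene0"):
    p,d,K,T=load(n); Q=pts(d,K,T); hsv=cv2.cvtColor(p,cv2.COLOR_RGB2HSV)
    box=(Q[...,0]>.4)&(Q[...,0]<.6)&(Q[...,1]>-.28)&(Q[...,1]<-.06)
    m=box&(Q[...,2]>.045)&(Q[...,2]<.07); k=cv2.morphologyEx(m.astype(np.uint8),2,np.ones((3,3)))>0
    print(n,"carton",m.sum(),"z",np.median(Q[m][:,2]).round(4),rect(Q[k]))
    m=box&(Q[...,2]>.016)&(Q[...,2]<.031); 
    blue=m&(hsv[...,0]>85)&(hsv[...,0]<125)&(hsv[...,1]>25)&(np.abs(Q[...,0]-.5)<.05)
    print(n,"cutter",blue.sum(),"z",np.median(Q[blue][:,2]).round(4),Q[blue].min(0).round(3),Q[blue].max(0).round(3),rect(Q[blue]))
    m=box&(Q[...,2]>.016)&(Q[...,2]<.026); print("bin rim bounds",Q[m].min(0).round(3),Q[m].max(0).round(3),rect(Q[m]))
E
python3 m2.py
cat > to.py <<'E'
# usage: to.py x y z yawdeg(dir of tool y axis from world y) ... ; prints tool-frame delta (mm, rad) per target
import sys; from h import *
from scipy.spatial.transform import Rotation as Ro
o=r.get_obs(); R=Ro.from_rotvec(o["orientation"]); p=np.array(o["tcp_pos"])
a=list(map(float,sys.argv[1:])); print("t",round(o["clock"],2),"tcp",p.round(4),"w",round(o["grip_width"]*1e3,1),"q",o["joints"].round(2).tolist(),"F",np.round(o["contact_force"],1))
for i in range(0,len(a),4):
    y=np.radians(a[i+3]); Rt=Ro.from_matrix(np.array([[-np.cos(y),-np.sin(y),0],[-np.sin(y),np.cos(y),0],[0,0,-1]]))
    print(a[i:i+4],"->",(1e3*(R.inv().apply(np.array(a[i:i+3])-p))).round(1).tolist(),(R.inv()*Rt).as_rotvec().round(3).tolist())
E
python3 to.py .48 -.18 .22 -6
```

```text
top0 carton 1225 z 0.0522 (array([ 0.519 , -0.1875]), array([0.0857, 0.0459]), 3.7)
top0 cutter 209 z 0.0227 [ 0.45  -0.241  0.017] [ 0.549 -0.081  0.029] (array([ 0.4954, -0.1609]), array([0.1544, 0.0983]), 86.1)
bin rim bounds [ 0.4   -0.249  0.016] [ 0.6   -0.075  0.026] (array([ 0.5049, -0.1617]), array([0.1542, 0.206 ]), 83.8)
scene0 carton 600 z 0.0523 (array([ 0.5188, -0.1882]), array([0.0864, 0.0482]), 4.6)
scene0 cutter 104 z 0.0226 [ 0.451 -0.237  0.016] [ 0.529 -0.113  0.027] (array([ 0.4975, -0.178 ]), array([0.1349, 0.0416]), 66.0)
bin rim bounds [ 0.4   -0.25   0.016] [ 0.6   -0.076  0.026] (array([ 0.5038, -0.1626]), array([0.1529, 0.2077]), 83.7)
t 0.15 tcp [0.1908 0.647  0.2018] w 85.2 q [-1.39, 0.48, 0.02, 1.56, -0.01, 1.11, -0.08] F [ 0.9 -0.1 -0.2]
[0.48, -0.18, 0.22, -6.0] -> [-511.3, -711.4, -17.1] [-0.001, -0.0, -0.182]
```

```bash
python3 to.py .40 .40 .22 0 .47 .25 .22 0
```

```text
t 0.15 tcp [0.1908 0.647  0.2018] w 85.2 q [-1.39, 0.48, 0.02, 1.56, -0.01, 1.11, -0.08] F [ 0.9 -0.1 -0.2]
[0.4, 0.4, 0.22, 0.0] -> [-270.5, -177.7, -17.9] [-0.001, -0.0, -0.287]
[0.47, 0.25, 0.22, 0.0] -> [-380.1, -301.8, -17.7] [-0.001, -0.0, -0.287]
```

>>> play_rows:
  deltas:
    - [70,[-54,-36,-6],[0,0,-0.1]]
    - [70,[-108,-71,-12],[0,0,-0.2]]
    - [70,[-162,-107,-18],[0,0,-0.287]]
    - [70,[-216,-142,-18],[0,0,-0.287]]
    - [70,[-270,-178,-18],[0,0,-0.287]]
    - [70,[-310,-220,-18],[0,0,-0.287]]
    - [70,[-345,-260,-18],[0,0,-0.287]]
    - [70,[-380,-302,-18],[0,0,-0.287]]
  squeeze: 40

```text
clock: 1.15
tcp_pos: [0.4707, 0.2474, 0.2203]
orientation: [-0.001, -3.141, 0.002]
contact_force: [0.5, -0.3, -0.3]
grip_width: 0.0698
```

```bash
python3 to.py .52 -.07 .20 4 .519 -.188 .2 4
```

```text
t 1.15 tcp [0.4707 0.2474 0.2203] w 69.8 q [-0.73, 0.22, 0.15, 1.88, -0.04, 1.04, 1.0] F [ 0.5 -0.3 -0.3]
[0.52, -0.07, 0.2, 4.0] -> [-49.6, -317.3, 20.7] [-0.002, -0.0, -0.071]
[0.519, -0.188, 0.2, 4.0] -> [-48.7, -435.3, 20.9] [-0.002, -0.0, -0.071]
```

>>> play_rows:
  deltas:
    - [65,[-10,-60,5],[0,0,-0.02]]
    - [65,[-20,-120,10],[0,0,-0.04]]
    - [65,[-30,-180,15],[0,0,-0.07]]
    - [65,[-40,-240,20],[0,0,-0.07]]
    - [65,[-45,-300,20],[0,0,-0.07]]
    - [65,[-49,-360,20],[0,0,-0.07]]
    - [65,[-49,-415,20],[0,0,-0.07]]
    - [65,[-49,-435,40],[0,0,-0.07]]

```text
clock: 2.15
tcp_pos: [0.5195, -0.1924, 0.182]
orientation: [-0.1, 3.137, -0.006]
contact_force: [0.3, 0.9, -0.4]
grip_width: 0.065
```

```bash
python3 - <<'E'
from h import *
grab("wrist","w1")
E
python3 to.py .519 -.188 .10 4 .519 -.188 .027 4
```

```text
t 2.2 tcp [ 0.5172 -0.193   0.1787] w 64.7 q [-0.08, 0.31, 0.4, 1.9, -0.14, 0.96, 2.01] F [-0.6 -1.8 -1.6]
[0.519, -0.188, 0.1, 4.0] -> [-2.3, 5.1, 78.6] [-0.003, -0.003, -0.007]
[0.519, -0.188, 0.027, 4.0] -> [-2.5, 5.4, 151.6] [-0.003, -0.003, -0.007]
```

View pics/w1.png

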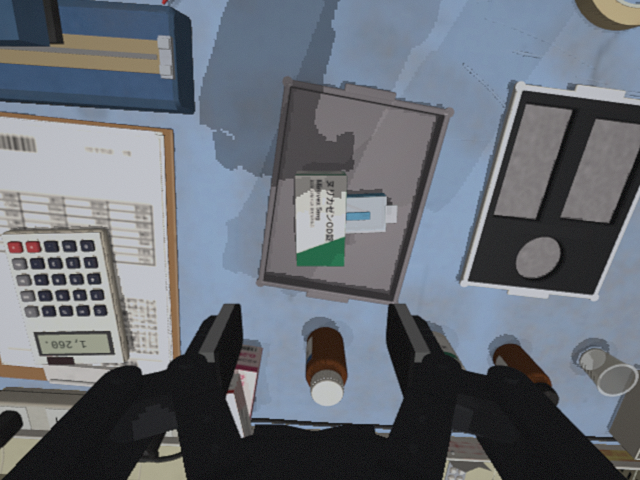

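The wrist view shows the carton at (320,218) with the cutter nose to its right at (370,214). I check the carton's pose from this view, then go down.

```bash
python3 - <<'E'
from m2 import *
p,d,K,T=load("w1"); Q=pts(d,K,T)
box=(Q[...,0]>.4)&(Q[...,0]<.6)&(Q[...,1]>-.28)&(Q[...,1]<-.08)
m=box&(Q[...,2]>.045)&(Q[...,2]<.07);k=cv2.morphologyEx(m.astype(np.uint8),2,np.ones((3,3)))>0
print("carton",np.median(Q[m][:,2]),rect(Q[k]))
s=Q[212:222,345:405]; print([tuple(x.round(3)) for x in s[5,::4]])
c=Q[180:250,360:362,:]; print([tuple(x[0].round(3)) for x in c[::5]])
E
```

```text
carton 0.05321428253087879 (array([ 0.5196, -0.1872]), array([0.0853, 0.0452]), 3.7)
[(np.float64(0.513), np.float64(-0.166), np.float64(0.053)), (np.float64(0.52), np.float64(-0.159), np.float64(0.026)), (np.float64(0.519), np.float64(-0.155), np.float64(0.026)), (np.float64(0.519), np.float64(-0.151), np.float64(0.025)), (np.float64(0.519), np.float64(-0.148), np.float64(0.026)), (np.float64(0.519), np.float64(-0.144), np.float64(0.026)), (np.float64(0.518), np.float64(-0.14), np.float64(0.025)), (np.float64(0.519), np.float64(-0.136), np.float64(0.024)), (np.float64(0.519), np.float64(-0.132), np.float64(0.023)), (np.float64(0.519), np.float64(-0.127), np.float64(0.022)), (np.float64(0.518), np.float64(-0.124), np.float64(0.023)), (np.float64(0.436), np.float64(-0.198), np.float64(0.354)), (np.float64(0.517), np.float64(-0.116), np.float64(0.024)), (np.float64(0.522), np.float64(-0.107), np.float64(0.003)), (np.float64(0.522), np.float64(-0.103), np.float64(0.004))]
[(np.float64(0.487), np.float64(-0.149), np.float64(0.003)), (np.float64(0.491), np.float64(-0.149), np.float64(0.003)), (np.float64(0.497), np.float64(-0.148), np.float64(0.002)), (np.float64(0.5), np.float64(-0.149), np.float64(0.012)), (np.float64(0.503), np.float64(-0.15), np.float64(0.024)), (np.float64(0.508), np.float64(-0.149), np.float64(0.023)), (np.float64(0.513), np.float64(-0.149), np.float64(0.023)), (np.float64(0.517), np.float64(-0.149), np.float64(0.025)), (np.float64(0.522), np.float64(-0.148), np.float64(0.025)), (np.float64(0.528), np.float64(-0.147), np.float64(0.024)), (np.float64(0.533), np.float64(-0.147), np.float64(0.023)), (np.float64(0.544), np.float64(-0.143), np.float64(0.002)), (np.float64(0.549), np.float64(-0.143), np.float64(0.005)), (np.float64(0.555), np.float64(-0.142), np.float64(0.004))]
```

>>> play_rows:
  deltas:
    - [65,[-2,5,15],[0,0,-0.007]]
    - [65,[-2,5,40],[0,0,-0.007]]
    - [65,[-2,5,70],[0,0,-0.007]]
    - [65,[-2,5,78],[0,0,-0.007]]
    - [65,[-2,5,78],[0,0,-0.007]]

```text
clock: 2.82
tcp_pos: [0.5187, -0.1871, 0.1004]
orientation: [0.112, -3.136, 0.005]
contact_force: [0.2, -1.4, 0.7]
grip_width: 0.0648
```

```bash
python3 to.py .519 -.188 .027 4
```

```text
t 2.83 tcp [ 0.5187 -0.1871  0.1004] w 64.8 q [-0.05, 0.42, 0.36, 1.96, -0.19, 0.8, 2.06] F [ 0.2 -1.4  0.7]
[0.519, -0.188, 0.027, 4.0] -> [-0.5, -0.7, 73.4] [-0.003, -0.004, 0.002]
```

>>> play_rows:
  deltas:
    - [65,[0,0,35],[0,0,0]]
    - [65,[0,0,65],[0,0,0]]
    - [65,[0,0,73],[0,0,0]]
    - [65,[0,0,73],[0,0,0]]
    - [38,[0,0,73],[0,0,0]]
    - [38,[0,0,73],[0,0,0]]
    - [38,[0,0,73],[0,0,0]]
    - [38,[0,0,73],[0,0,0]]
  squeeze: 30

```text
clock: 3.82
tcp_pos: [0.5186, -0.1874, 0.0277]
orientation: [0.112, -3.136, 0.005]
contact_force: [-0.1, 0.0, -0.9]
grip_width: 0.038
```

>>> play_rows:
  deltas:
    - [38,[0,0,0],[0,0,0]]
    - [38,[0,0,-10],[0,0,0]]
    - [38,[0,0,-30],[0,0,0]]
    - [38,[0,0,-60],[0,0,0]]
    - [38,[0,0,-80],[0,0,0]]
    - [38,[0,0,-80],[0,0,0]]

```text
clock: 4.58
tcp_pos: [0.5202, -0.1875, 0.1096]
orientation: [-0.112, 3.139, -0.006]
contact_force: [0.2, -0.3, -0.2]
grip_width: 0.0378
```

```bash
python3 - <<'E'
from m2 import *
p,d,K,T=grab("wrist","w2"); Q=pts(d,K,T)
box=(Q[...,0]>.46)&(Q[...,0]<.58)&(Q[...,1]>-.25)&(Q[...,1]<-.09)&(Q[...,2]>.018)&(Q[...,2]<.029)
hsv=cv2.cvtColor(p,cv2.COLOR_RGB2HSV); print("cutter",box.sum(),rect(Q[box]),np.median(Q[box][:,2]))
E
python3 to.py .4635 .0865 .11 -3 .4635 .0865 .05 -3
```

```text
cutter 4356 (array([ 0.5275, -0.1645]), array([0.1509, 0.1207]), 83.8) 0.022988842201753845
t 4.62 tcp [ 0.5193 -0.1872  0.1084] w 37.8 q [-0.06, 0.4, 0.37, 1.96, -0.19, 0.81, 2.05] F [-0.4 -0.7 -1.2]
[0.4635, 0.0865, 0.11, -3.0] -> [36.1, 277.0, -2.4] [-0.003, -0.001, 0.124]
[0.4635, 0.0865, 0.05, -3.0] -> [36.0, 277.1, 57.6] [-0.003, -0.001, 0.124]
```

View pics/w2.png

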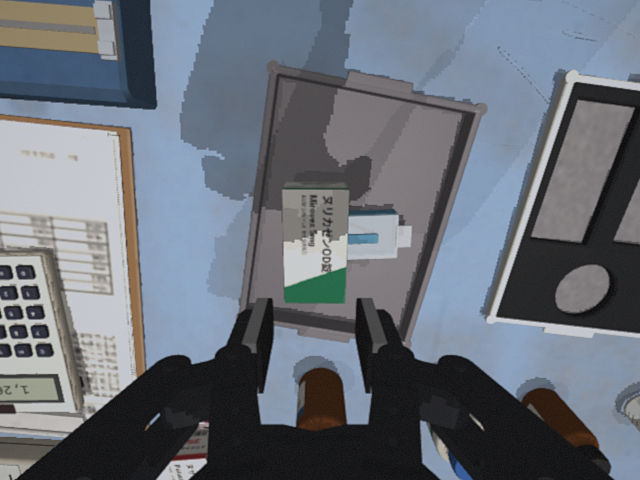

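The fingers closed to the commanded 38 mm, so they did not grip the 45 mm carton. The picture shows the carton still lying at (315,243). I work out why before moving on.

```bash
python3 - <<'E'
from m2 import *
p,d,K,T=load("w2"); Q=pts(d,K,T)
m=(Q[...,0]>.46)&(Q[...,0]<.58)&(Q[...,1]>-.25)&(Q[...,1]<-.09)&(Q[...,2]>.045)&(Q[...,2]<.075);k=cv2.morphologyEx(m.astype(np.uint8),2,np.ones((3,3)))>0
print("carton",np.median(Q[m][:,2]),rect(Q[k]))
M=np.array(r.camera_model("wrist")["T_tool_cam"]); print(M.round(3).tolist())
for q in ([0,0,0],[0,.019,-.0187],[0,-.019,-.0187]):
    c=np.linalg.inv(M)@np.r_[q,1]; print(q,(K@c[:3]/c[2])[:2].round())
for u,v in((262,310),(367,310),(262,340),(370,340)): print((u,v),Q[v,u].round(4))
E
```

```text
carton 0.053205042031681 (array([ 0.5194, -0.1874]), array([0.0854, 0.0451]), 3.7)
[[0.0, -0.946, -0.324, 0.084], [1.0, -0.0, 0.0, -0.001], [-0.0, -0.324, 0.946, -0.172], [0.0, 0.0, 0.0, 1.0]]
[0, 0, 0] [315. 286.]
[0, 0.019, -0.0187] [353. 302.]
[0, -0.019, -0.0187] [277. 302.]
(262, 310) [ 0.5105 -0.2101  0.1555]
(367, 310) [ 0.5078 -0.1668  0.1546]
(262, 340) [ 0.5123 -0.2074  0.1735]
(370, 340) [ 0.5076 -0.1688  0.1762]
```

The wrist depth puts the fingertips 37–40 mm behind the reported TCP, which agrees with them closing above the carton. I check that independently with the scene camera.

```bash
python3 - <<'E'
from h import *
o=r.get_obs(); t=o["tcp_pos"]
for n in("scene","top"):
    p,d,K,T=grab(n,n+"1"); Q=pts(d,K,T)
    m=(np.abs(Q[...,0]-t[0])<.03)&(np.abs(Q[...,1]-t[1])<.05)&(Q[...,2]>.075)&(Q[...,2]<.3)
    q=Q[m]; print(n,t.round(4),len(q), "lowest z",np.sort(q[:,2])[:12].round(3) if len(q) else "")
    l=q[q[:,2]<q[:,2].min()+.02]; print(l.min(0).round(3),l.max(0).round(3))
E
```

```text
scene [ 0.5193 -0.1872  0.1084] 2058 lowest z [0.137 0.138 0.139 0.139 0.139 0.139 0.14  0.14  0.14  0.14  0.14  0.141]
[ 0.506 -0.222  0.137] [ 0.533 -0.154  0.157]
top [ 0.5193 -0.1872  0.1084] 584 lowest z [0.139 0.14  0.144 0.144 0.145 0.145 0.147 0.147 0.15  0.151 0.152 0.152]
[ 0.505 -0.168  0.139] [ 0.51  -0.156  0.157]
```

The scene view shows the fingertips about 30 mm behind the reported TCP at a 38 mm opening, so I allow for that: tip = TCP + 0.030. I retry the carton with TCP z ≈ 0.000.

>>> play_rows:
  deltas:
    - [65,[0,0,0],[0,0,0]]
    - [65,[0,0,0],[0,0,0]]
    - [65,[0,0,30],[0,0,0]]
    - [65,[0,0,60],[0,0,0]]
    - [65,[0,0,90],[0,0,0]]
    - [65,[0,0,107],[0,0,0]]
    - [65,[0,0,107],[0,0,0]]
    - [65,[0,0,107],[0,0,0]]

```text
clock: 5.72
tcp_pos: [0.5186, -0.1875, 0.0009]
orientation: [0.112, -3.137, 0.005]
contact_force: [-0.2, -0.4, -0.3]
grip_width: 0.0654
```

>>> play_rows:
  deltas:
    - [35,[0,0,0],[0,0,0]]
    - [35,[0,0,0],[0,0,0]]
    - [35,[0,0,0],[0,0,0]]
    - [35,[0,0,0],[0,0,0]]
  squeeze: 30

```text
clock: 6.22
tcp_pos: [0.5196, -0.1878, 0.0022]
orientation: [0.112, -3.139, 0.006]
contact_force: [-1.0, 1.5, 6.8]
grip_width: 0.0444
```

>>> play_rows:
  deltas:
    - [35,[0,0,-3],[0,0,0]]
    - [35,[0,0,-12],[0,0,0]]
    - [35,[0,0,-30],[0,0,0]]
    - [35,[0,0,-55],[0,0,0]]
    - [35,[0,0,-70],[0,0,0]]
    - [35,[0,0,-70],[0,0,0]]

```text
clock: 6.98
tcp_pos: [0.5206, -0.1878, 0.0737]
orientation: [-0.112, 3.137, -0.006]
contact_force: [0.5, 0.3, -0.5]
grip_width: 0.0444
```

```bash
cat > held.py <<'E'
# rect of what hangs in the jaws (seen by top+scene) : args zlo zhi
import sys; from m2 import *
o=r.get_obs(); t=o["tcp_pos"]; lo,hi=map(float,sys.argv[1:3]); n=sys.argv[3] if len(sys.argv)>3 else "scene"
p,d,K,T=grab(n); Q=pts(d,K,T)
m=(np.abs(Q[...,0]-t[0])<.06)&(np.abs(Q[...,1]-t[1])<.06)&(Q[...,2]>lo)&(Q[...,2]<hi)
q=Q[m]; print(len(q),"min",q.min(0).round(3),"max",q.max(0).round(3))
E
python3 held.py .03 .3
python3 - <<'E'
from m2 import *
p,d,K,T=grab("wrist","w3"); Q=pts(d,K,T)
B=(Q[...,0]>.44)&(Q[...,0]<.6)&(Q[...,1]>-.25)&(Q[...,1]<-.09)
m=B&(Q[...,2]>.10)&(Q[...,2]<.15); 
for lo in(.06,.08,.1,.12): mm=B&(Q[...,2]>lo)&(Q[...,2]<lo+.02); print(lo,mm.sum(),rect(Q[mm]) if mm.sum()>20 else "")
E
python3 to.py .4635 .0865 .075 -3
```

```text
3856 min [ 0.475 -0.248  0.094] max [ 0.561 -0.128  0.3  ]
0.06 0 
0.08 314 (array([ 0.4775, -0.1904]), array([0.0009, 0.0442]), 4.0)
0.1 2165 (array([ 0.4953, -0.1895]), array([0.0372, 0.0716]), 4.3)
0.12 22500 (array([ 0.5198, -0.1876]), array([0.0865, 0.0717]), 3.3)
t 7.08 tcp [ 0.5194 -0.1873  0.072 ] w 44.4 q [-0.04, 0.46, 0.35, 1.98, -0.22, 0.74, 2.08] F [ 0.4  0.8 -0.6]
[0.4635, 0.0865, 0.075, -3.0] -> [36.2, 277.1, -3.9] [-0.003, -0.001, 0.124]
```

View pics/w3.png

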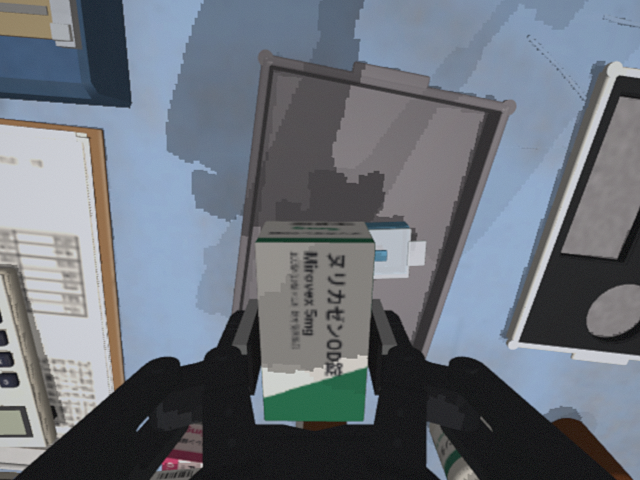

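The carton hangs level and centred between the jaws, at the TCP in xy, with its underside 22 mm above the TCP. I carry it to its cut-out.

>>> play_rows:
  deltas:
    - [35,[5,40,-5],[0,0,0.02]]
    - [35,[10,90,-5],[0,0,0.05]]
    - [35,[18,140,-5],[0,0,0.08]]
    - [35,[25,190,-5],[0,0,0.1]]
    - [35,[30,235,-5],[0,0,0.124]]
    - [35,[36,270,-5],[0,0,0.124]]
    - [35,[36,277,-5],[0,0,0.124]]
    - [35,[36,277,-5],[0,0,0.124]]

```text
clock: 8.07
tcp_pos: [0.4634, 0.0862, 0.0756]
orientation: [-0.081, -3.139, 0.006]
contact_force: [-0.3, 0.6, -0.1]
grip_width: 0.0441
```

```bash
python3 to.py .4635 .0865 .0 -3 .4635 .0865 -.017 -3; python3 - <<'E'
from m2 import *
p,d,K,T=grab("wrist","w4"); Q=pts(d,K,T)
hsv=cv2.cvtColor(p,cv2.COLOR_RGB2HSV)
B=(Q[...,0]>.38)&(Q[...,0]<.6)&(Q[...,1]>-.04)&(Q[...,1]<.14)
mm=B&(Q[...,2]>.12)&(Q[...,2]<.136); print(rect(Q[mm]))
# tray plane edges from depth
mm=B&(Q[...,2]<.03); print(Q[mm].min(0),Q[mm].max(0))
# cutter and small-bottle holes on the z=4 plane: light floors
g=((hsv[...,2]>75)&(hsv[...,1]<60)&(Q[...,2]<.008)&(Q[...,2]>-.005)&B).astype(np.uint8); g=cv2.morphologyEx(g,2,np.ones((5,5)))
for c in cv2.findContours(g,0,1)[0]:
    if cv2.contourArea(c)>800:
        w=np.array([ray(K,T,a,b,.004)[:2] for a,b in c[:,0]],np.float32); print(c[:,0].mean(0),cv2.minAreaRect(w))
E
```

```text
t 8.07 tcp [0.4634 0.0862 0.0756] w 44.1 q [-0.61, 0.34, 0.35, 2.16, -0.18, 0.67, 1.38] F [-0.3  0.6 -0.1]
[0.4635, 0.0865, 0.0, -3.0] -> [-0.2, 0.7, 75.6] [-0.004, -0.001, 0.0]
[0.4635, 0.0865, -0.017, -3.0] -> [-0.2, 0.7, 92.6] [-0.004, -0.001, 0.0]
(array([0.4637, 0.0858]), array([0.072 , 0.0867]), 86.4)
[ 0.38000101 -0.03999553 -0.0020865 ] [0.59989978 0.13999621 0.01529981]
[317.7592068  201.95184136] ((0.43188774585723877, 0.08908207714557648), (0.056134000420570374, 0.028951400890946388), 87.06695556640625)
[216.57627119 236.5157385 ] ((0.46060943603515625, 0.013900414109230042), (0.04720135033130646, 0.1051538735628128), 86.98230743408203)
[148.38559322 204.02542373] ((0.427107036113739, -0.03141489252448082), (0.05002976208925247, 0.014176192693412304), 1.1907554864883423)
[276.55045872 135.69724771] ((0.3847660720348358, 0.06366028636693954), (0.061073239892721176, 0.014517812989652157), 79.29253387451172)
```

>>> play_rows:
  deltas:
    - [35,[0,0.7,30],[0,0,0]]
    - [35,[0,0.7,60],[0,0,0]]
    - [35,[0,0.7,78],[0,0,0]]
    - [35,[0,0.7,86],[0,0,0]]
    - [35,[0,0.7,92],[0,0,0]]
    - [35,[0,0.7,92],[0,0,0]]
    - [35,[0,0.7,92],[0,0,0]]

```text
clock: 9.0
tcp_pos: [0.4639, 0.0857, -0.0158]
orientation: [-0.084, -3.14, 0.006]
contact_force: [-0.3, -0.1, 0.1]
grip_width: 0.0444
```

>>> play_rows:
  deltas:
    - [60,[0,0,0],[0,0,0]]
    - [60,[0,0,0],[0,0,0]]
    - [60,[0,0,0],[0,0,0]]
    - [65,[0,0,-30],[0,0,0]]
    - [65,[0,0,-70],[0,0,0]]
    - [65,[0,0,-120],[0,0,0]]
    - [65,[0,0,-140],[0,0,0]]

```text
clock: 9.88
tcp_pos: [0.4653, 0.0866, 0.1268]
orientation: [0.084, 3.137, -0.003]
contact_force: [0.8, 0.4, 0.9]
grip_width: 0.0645
```

```bash
python3 - <<'E'
from m2 import *
p,d,K,T=grab("wrist","w5"); Q=pts(d,K,T)
B=(Q[...,0]>.38)&(Q[...,0]<.6)&(Q[...,1]>-.04)&(Q[...,1]<.16)
mm=B&(Q[...,2]>.026)&(Q[...,2]<.05);k=cv2.morphologyEx(mm.astype(np.uint8),2,np.ones((3,3)))>0; print("carton",np.median(Q[mm][:,2]),rect(Q[k]))
p,d,K,T=grab("top","t5"); Q=pts(d,K,T)
B=(Q[...,0]>.46)&(Q[...,0]<.58)&(Q[...,1]>-.24)&(Q[...,1]<-.09)&(Q[...,2]>.018)&(Q[...,2]<.03)
print("cutter",B.sum(),np.median(Q[B][:,2]),Q[B].min(0),Q[B].max(0),rect(Q[B]))
E
python3 to.py .52 -.12 .14 -86  .52 -.12 .14 94
```

```text
carton 0.03461092636010882 (array([0.464 , 0.0857]), array([0.045 , 0.0855]), 86.7)
cutter 1185 0.02242588679841262 [ 0.46066299 -0.23997809  0.01801321] [ 0.57914604 -0.09001064  0.02946653] (array([ 0.5198, -0.1644]), array([0.1498, 0.1142]), 88.2)
t 9.97 tcp [0.4657 0.0868 0.1264] w 64.8 q [-0.66, 0.25, 0.4, 2.12, -0.13, 0.79, 1.34] F [-0.2  0.6  0.2]
[0.52, -0.12, 0.14, -86.0] -> [-65.4, -203.6, -13.1] [0.002, 0.004, 1.447]
[0.52, -0.12, 0.14, 94.0] -> [-65.4, -203.6, -13.1] [-0.005, 0.002, -1.694]
```

The carton is seated: top at 34.6 mm, centre within 1 mm, angle right. Next is the cutter pose, now uncovered.

```bash
cat > m3.py <<'E'
from m2 import *
def cutter(p,d,K,T):
    Q=pts(d,K,T)
    B=((Q[...,0]>.47)&(Q[...,0]<.57)&(Q[...,1]>-.24)&(Q[...,1]<-.085)&(Q[...,2]>.015)&(Q[...,2]<.03)).astype(np.uint8)
    n,l,s,c=cv2.connectedComponentsWithStats(B,connectivity=4)
    for i in range(1,n):
        if s[i,4]>150: q=Q[l==i]; print("comp",s[i,4],c[i].round(),np.median(q[:,2]).round(4),rect(q),q.min(0).round(3),q.max(0).round(3))
if __name__=="__main__":
    cutter(*load("t5")); cutter(*grab("scene","s5"))
E
python3 m3.py
```

```text
comp 154 [403. 267.] 0.0213 (array([ 0.5199, -0.0906]), array([0.0059, 0.1   ]), 83.6) [ 0.47  -0.098  0.016] [ 0.57  -0.085  0.027]
comp 161 [481. 279.] 0.0208 (array([ 0.519 , -0.2362]), array([0.0063, 0.0969]), 84.1) [ 0.471 -0.24   0.015] [ 0.567 -0.228  0.028]
comp 957 [441. 272.] 0.0226 (array([ 0.5183, -0.1604]), array([0.0362, 0.0954]), 5.1) [ 0.497 -0.208  0.016] [ 0.54  -0.113  0.029]
comp 433 [409. 221.] 0.0227 (array([ 0.5184, -0.1608]), array([0.0369, 0.0952]), 5.4) [ 0.497 -0.209  0.015] [ 0.54  -0.113  0.027]
```

```bash
python3 to.py .52 -.161 .14 -86 
```

```text
t 10.03 tcp [0.4646 0.0866 0.1249] w 65.2 q [-0.66, 0.25, 0.4, 2.13, -0.13, 0.78, 1.34] F [ 0.3 -0.2  0.8]
[0.52, -0.161, 0.14, -86.0] -> [-68.6, -244.3, -14.4] [-0.001, 0.003, 1.448]
```

```bash
python3 to.py .518 -.1605 .13 -85
```

```text
t 10.03 tcp [0.4646 0.0866 0.1249] w 65.2 q [-0.66, 0.25, 0.4, 2.13, -0.13, 0.78, 1.34] F [ 0.3 -0.2  0.8]
[0.518, -0.1605, 0.13, -85.0] -> [-66.5, -243.9, -4.4] [-0.001, 0.003, 1.43]
```

>>> play_rows:
  deltas:
    - [60,[-7,-30,-5],[0,0,0.18]]
    - [60,[-16,-65,-5],[0,0,0.36]]
    - [60,[-25,-100,-5],[0,0,0.54]]
    - [60,[-34,-135,-5],[0,0,0.72]]
    - [60,[-43,-170,-5],[0,0,0.9]]
    - [60,[-53,-205,-5],[0,0,1.08]]
    - [60,[-62,-235,-5],[0,0,1.26]]
    - [60,[-67,-244,-5],[0,0,1.43]]

```text
clock: 11.02
tcp_pos: [0.5174, -0.1631, 0.1292]
orientation: [2.131, 2.305, -0.006]
contact_force: [0.4, -0.2, -0.4]
grip_width: 0.0596
```

```bash
python3 to.py .518 -.1605 .06 -85 .518 -.1605 -.020 -85; python3 -c "
from m3 import *
cutter(*grab('wrist','w6'))"
```

```text
t 11.03 tcp [ 0.5174 -0.1631  0.1292] w 59.6 q [-0.41, 0.44, 0.77, 1.98, -0.39, 0.87, 0.65] F [ 0.4 -0.2 -0.4]
[0.518, -0.1605, 0.06, -85.0] -> [2.8, 0.8, 69.2] [-0.001, 0.004, -0.009]
[0.518, -0.1605, -0.02, -85.0] -> [3.2, 0.9, 149.2] [-0.001, 0.004, -0.009]
comp 928 [326. 140.] 0.0225 (array([ 0.5199, -0.091 ]), array([0.0056, 0.1002]), 83.9) [ 0.47  -0.099  0.02 ] [ 0.57  -0.085  0.025]
comp 4470 [317. 224.] 0.0232 (array([ 0.5193, -0.1602]), array([0.036, 0.095]), 5.8) [ 0.498 -0.208  0.015] [ 0.542 -0.112  0.028]
comp 830 [304. 303.] 0.0216 (array([ 0.5196, -0.2367]), array([0.0066, 0.1   ]), 84.1) [ 0.47  -0.24   0.015] [ 0.57  -0.229  0.025]
```

>>> play_rows:
  deltas:
    - [60,[3,0,40],[0,0,-0.009]]
    - [60,[3,0,80],[0,0,-0.009]]
    - [60,[3,0,120],[0,0,-0.009]]
    - [60,[3,1,140],[0,0,-0.009]]
    - [60,[3,1,148],[0,0,-0.009]]
    - [60,[3,1,148],[0,0,-0.009]]

```text
clock: 11.82
tcp_pos: [0.5189, -0.161, -0.0186]
orientation: [2.126, 2.309, -0.006]
contact_force: [0.9, -0.2, 0.0]
grip_width: 0.0596
```

>>> play_rows:
  deltas:
    - [25,[0,0,0],[0,0,0]]
    - [25,[0,0,0],[0,0,0]]
    - [25,[0,0,0],[0,0,0]]
    - [25,[0,0,0],[0,0,0]]
    - [25,[0,0,0],[0,0,0]]

```text
clock: 12.45
tcp_pos: [0.5199, -0.1612, -0.0173]
orientation: [2.125, 2.307, -0.004]
contact_force: [-0.6, 0.7, 7.1]
grip_width: 0.0347
```

>>> play_rows:
  deltas:
    - [25,[0,0,-3],[0,0,0]]
    - [25,[0,0,-15],[0,0,0]]
    - [25,[0,0,-40],[0,0,0]]
    - [25,[0,0,-75],[0,0,0]]
    - [25,[0,0,-90],[0,0,0]]
    - [25,[0,0,-90],[0,0,0]]

```text
clock: 13.2
tcp_pos: [0.5205, -0.1607, 0.0736]
orientation: [2.123, 2.306, -0.001]
contact_force: [-0.1, 0.4, -1.4]
grip_width: 0.0349
```

```bash
cat > m4.py <<'E'
from m2 import *
import sys
lo,hi=map(float,sys.argv[1:3])
o=r.get_obs(); t=o["tcp_pos"]
for n in("wrist","scene"):
    p,d,K,T=grab(n,n+"_h"); Q=pts(d,K,T); hsv=cv2.cvtColor(p,cv2.COLOR_RGB2HSV)
    m=(np.hypot(Q[...,0]-t[0],Q[...,1]-t[1])<.075)&(Q[...,2]>lo)&(Q[...,2]<hi)&(hsv[...,2]>70)
    q=Q[m]; print(n,t.round(4),len(q),q.min(0).round(4),q.max(0).round(4),rect(q))
E
python3 m4.py .06 .14; python3 to.py .460 .014 .08 -3
```

```text
wrist [ 0.5205 -0.1607  0.0736] 16150 [ 0.4955 -0.208   0.0952] [ 0.551  -0.1115  0.14  ] (array([ 0.5239, -0.159 ]), array([0.0553, 0.0951]), 5.8)
scene [ 0.5205 -0.1607  0.0736] 725 [ 0.4873 -0.2083  0.0907] [ 0.5498 -0.1125  0.1399] (array([ 0.5179, -0.1584]), array([0.0632, 0.091 ]), 24.4)
t 13.3 tcp [ 0.5193 -0.1603  0.072 ] w 34.9 q [-0.36, 0.52, 0.7, 2.02, -0.48, 0.77, 0.72] F [-0.1 -0.2 -0.1]
[0.46, 0.014, 0.08, -3.0] -> [178.5, -44.7, -8.8] [-0.003, 0.004, -1.436]
```

View pics/wrist_h.png

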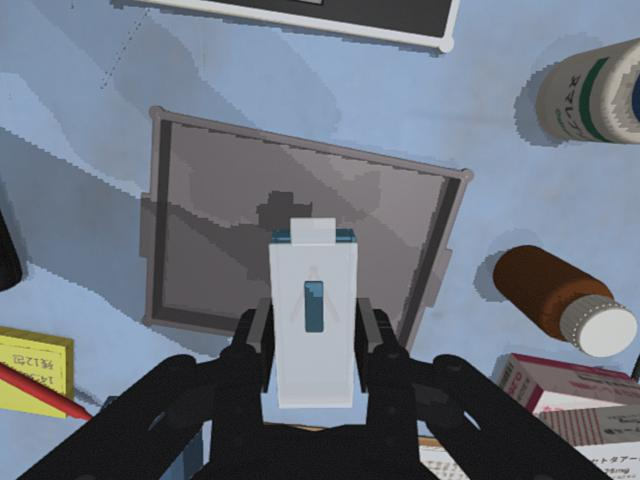

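The cutter is held level at (313,320). I carry it to its cut-out with the quarter turn.

>>> play_rows:
  deltas:
    - [25,[15,-3,-10],[0,0,-0.17]]
    - [25,[40,-8,-10],[0,0,-0.35]]
    - [25,[65,-14,-10],[0,0,-0.53]]
    - [25,[90,-21,-10],[0,0,-0.71]]
    - [25,[115,-28,-10],[0,0,-0.89]]
    - [25,[140,-35,-10],[0,0,-1.07]]
    - [25,[165,-41,-10],[0,0,-1.25]]
    - [25,[178,-45,-10],[0,0,-1.43]]

```text
clock: 14.3
tcp_pos: [0.4583, 0.0147, 0.08]
orientation: [-0.079, -3.139, 0.007]
contact_force: [0.7, -0.2, 0.1]
grip_width: 0.0353
```

```bash
python3 to.py .4605 .014 -.0155 -3; python3 m4.py .08 .13
```

```text
t 14.3 tcp [0.4583 0.0147 0.08  ] w 35.3 q [-0.47, 0.31, 0.36, 2.19, -0.17, 0.67, 1.52] F [ 0.7 -0.2  0.1]
[0.4605, 0.014, -0.0155, -3.0] -> [-2.4, -0.2, 95.5] [-0.005, -0.001, 0.002]
wrist [0.4583 0.0147 0.08  ] 15492 [ 0.409  -0.0146  0.1019] [0.5047 0.0388 0.13  ] (array([0.4567, 0.0117]), array([0.0532, 0.0952]), 86.9)
scene [0.4583 0.0147 0.08  ] 735 [ 0.4081 -0.0167  0.0996] [0.5037 0.043  0.1297] (array([0.4576, 0.013 ]), array([0.0971, 0.0555]), 11.4)
```

>>> play_rows:
  deltas:
    - [25,[-3,-0.2,30],[0,0,0]]
    - [25,[-3,-0.2,60],[0,0,0]]
    - [25,[-3,-0.2,80],[0,0,0]]
    - [25,[-3,-0.2,89],[0,0,0]]
    - [25,[-3,-0.2,95],[0,0,0]]
    - [25,[-3,-0.2,95],[0,0,0]]
    - [25,[-3,-0.2,95],[0,0,0]]

```text
clock: 15.28
tcp_pos: [0.4617, 0.014, -0.0144]
orientation: [-0.086, -3.14, 0.006]
contact_force: [-0.6, -0.2, -0.5]
grip_width: 0.0351
```

>>> play_rows:
  deltas:
    - [46,[0,0,0],[0,0,0]]
    - [46,[0,0,0],[0,0,0]]
    - [46,[0,0,0],[0,0,0]]
    - [46,[0,0,-30],[0,0,0]]
    - [55,[0,0,-70],[0,0,0]]
    - [60,[0,0,-120],[0,0,0]]
    - [60,[0,0,-165],[0,0,0]]
    - [60,[0,0,-165],[0,0,0]]

```text
clock: 16.27
tcp_pos: [0.4641, 0.0151, 0.1537]
orientation: [0.086, 3.134, -0.002]
contact_force: [-0.3, 1.6, -0.6]
grip_width: 0.0602
```

```bash
python3 - <<'E'
from m2 import *
p,d,K,T=grab("wrist","w7"); Q=pts(d,K,T)
B=(Q[...,0]>.38)&(Q[...,0]<.54)&(Q[...,1]>-.015)&(Q[...,1]<.05)
mm=B&(Q[...,2]>.018)&(Q[...,2]<.05);k=cv2.morphologyEx(mm.astype(np.uint8),2,np.ones((3,3)))>0; print("cutter",np.median(Q[mm][:,2]),rect(Q[k]))
B=(Q[...,0]>.38)&(Q[...,0]<.54)&(Q[...,1]>.055)&(Q[...,1]<.15)
mm=B&(Q[...,2]>.026)&(Q[...,2]<.05);k=cv2.morphologyEx(mm.astype(np.uint8),2,np.ones((3,3)))>0; print("carton",np.median(Q[mm][:,2]),rect(Q[k]))
E
python3 to.py .679 -.171 .15 0
```

```text
cutter 0.024293100079369412 (array([0.4602, 0.014 ]), array([0.0357, 0.094 ]), 87.9)
carton 0.03463813131959187 (array([0.4639, 0.0855]), array([0.0453, 0.0853]), 86.7)
t 16.32 tcp [0.4627 0.015  0.1519] w 60.1 q [-0.54, 0.19, 0.42, 2.12, -0.1, 0.84, 1.46] F [-0.4 -0.5 -1.4]
[0.679, -0.171, 0.15, 0.0] -> [-226.2, -174.0, 3.0] [-0.002, 0.003, -0.055]
```

Cutter seated too (top 24.3 mm, centre within 1 mm). Next is the large bottle.

>>> play_rows:
  deltas:
    - [58,[-35,-27,3],[0,0,-0.05]]
    - [58,[-75,-58,3],[0,0,-0.05]]
    - [58,[-115,-89,3],[0,0,-0.05]]
    - [58,[-155,-120,3],[0,0,-0.05]]
    - [58,[-190,-147,3],[0,0,-0.05]]
    - [58,[-218,-168,3],[0,0,-0.05]]
    - [58,[-226,-174,3],[0,0,-0.05]]
    - [58,[-226,-174,3],[0,0,-0.05]]

```text
clock: 17.32
tcp_pos: [0.6778, -0.1709, 0.1483]
orientation: [0.008, 3.141, -0.003]
contact_force: [-0.1, 0.5, -0.4]
grip_width: 0.058
```

```bash
cat > m5.py <<'E'
from m2 import *
import sys
x,y,h=map(float,sys.argv[1:4])
p,d,K,T=grab("wrist","w_"+str(int(r.get_obs()["clock"]*100))); Q=pts(d,K,T)
m=(np.hypot(Q[...,0]-x,Q[...,1]-y)<.045)&(Q[...,2]>h-.006)&(Q[...,2]<h+.012); q=Q[m]
if len(q)>30: (c,rr)=cv2.minEnclosingCircle(q[:,:2].astype(np.float32)); print("top",len(q),np.median(q[:,2]).round(4),np.round(c,4),"dia",round(2*rr,4))
E
python3 m5.py .679 -.171 .085; python3 to.py .679 -.171 .0 0
```

```text
top 1506 0.0855 [ 0.6799 -0.1703] dia 0.0329
t 17.38 tcp [ 0.6777 -0.1701  0.1487] w 57.7 q [-0.13, 0.6, 0.43, 1.57, -0.28, 1.04, 1.94] F [ 0.2 -0.7 -0.3]
[0.679, -0.171, 0.0, 0.0] -> [-1.2, -0.7, 148.7] [-0.001, 0.001, -0.004]
```

>>> play_rows:
  deltas:
    - [58,[-2,0,40],[0,0,0]]
    - [58,[-2,0,85],[0,0,0]]
    - [58,[-2,0,125],[0,0,0]]
    - [58,[-2,0,145],[0,0,0]]
    - [58,[-2,0,148],[0,0,0]]
    - [58,[-2,0,148],[0,0,0]]

```text
clock: 18.12
tcp_pos: [0.6808, -0.1704, 0.0022]
orientation: [0.006, 3.139, -0.003]
contact_force: [0.3, -0.3, 0.7]
grip_width: 0.058
```

>>> play_rows:
  deltas:
    - [34,[0,0,0],[0,0,0]]
    - [34,[0,0,0],[0,0,0]]
    - [34,[0,0,0],[0,0,0]]
    - [34,[0,0,0],[0,0,0]]
    - [34,[0,0,0],[0,0,0]]

```text
clock: 18.75
tcp_pos: [0.6819, -0.1708, 0.0038]
orientation: [0.007, 3.136, -0.003]
contact_force: [-0.9, 0.2, 7.4]
grip_width: 0.0433
```

>>> play_rows:
  deltas:
    - [34,[0,0,-3],[0,0,0]]
    - [34,[0,0,-15],[0,0,0]]
    - [34,[0,0,-45],[0,0,0]]
    - [34,[0,0,-85],[0,0,0]]
    - [34,[0,0,-115],[0,0,0]]
    - [34,[5,5,-125],[0,0,0]]
    - [34,[20,35,-125],[0,0,0]]
    - [34,[38,80,-125],[0,0,0]]

```text
clock: 19.75
tcp_pos: [0.6422, -0.0907, 0.1278]
orientation: [0.011, 3.138, -0.004]
contact_force: [0.3, 0.8, -0.3]
grip_width: 0.0435
```

```bash
python3 m5.py .645 -.09 .212;python3 to.py .484 .294 .125 0
```

```text
top 13264 0.21 [ 0.645 -0.09 ] dia 0.0901
t 19.8 tcp [ 0.6401 -0.0808  0.1268] w 43.3 q [-0.27, 0.53, 0.42, 1.72, -0.27, 0.94, 1.83] F [-2.4  7.2 -1.7]
[0.484, 0.294, 0.125, 0.0] -> [155.5, 375.1, 3.1] [0.004, 0.0, 0.002]
```

>>> play_rows:
  deltas:
    - [34,[18,45,0],[0,0,0]]
    - [34,[38,92,0],[0,0,0]]
    - [34,[58,140,0],[0,0,0]]
    - [34,[78,188,0],[0,0,0]]
    - [34,[98,236,0],[0,0,0]]
    - [34,[118,284,0],[0,0,0]]
    - [34,[138,332,0],[0,0,0]]
    - [34,[153,368,0],[0,0,0]]

```text
clock: 20.8
tcp_pos: [0.4841, 0.2891, 0.1274]
orientation: [0.007, -3.14, -0.005]
contact_force: [1.1, 0.1, -1.1]
grip_width: 0.043
```

>>> play_rows:
  deltas:
    - [34,[0,0,0],[0,0,0]]
    - [34,[0,0,0],[0,0,0]]

```text
clock: 21.05
tcp_pos: [0.4835, 0.2883, 0.1267]
orientation: [0.007, -3.139, -0.003]
contact_force: [-0.0, -0.5, -1.1]
grip_width: 0.0435
```

```bash
python3 to.py .484 .294 .03 0 .484 .294 .0095 0; python3 - <<'E'
from m2 import *
for n in("scene","top"):
    p,d,K,T=grab(n,n+"_b1"); Q=pts(d,K,T); t=r.get_obs()["tcp_pos"]
    m=(np.hypot(Q[...,0]-t[0],Q[...,1]-t[1])<.035)&(Q[...,2]>.08)&(Q[...,2]<.155); q=Q[m]
    print(n,t.round(4),len(q),q.min(0).round(4),q.max(0).round(4))
    for lo in (.12,.13,.14): 
        s=q[(q[:,2]>lo)&(q[:,2]<lo+.01)]; print(lo,len(s), s[:,:2].mean(0).round(4) if len(s) else "", np.ptp(s[:,:2],0).round(4) if len(s) else "")
E
```

```text
t 21.05 tcp [0.4835 0.2883 0.1267] w 43.5 q [-0.94, 0.4, 0.37, 1.92, -0.19, 0.86, 1.11] F [-0.  -0.5 -1.1]
[0.484, 0.294, 0.03, 0.0] -> [-0.8, 5.4, 96.8] [0.002, -0.003, 0.005]
[0.484, 0.294, 0.0095, 0.0] -> [-0.9, 5.4, 117.3] [0.002, -0.003, 0.005]
scene [0.4841 0.2876 0.127 ] 459 [0.4583 0.2668 0.1222] [0.4908 0.3091 0.1549]
0.12 69 [0.4655 0.2927] [0.0259 0.0421]
0.13 153 [0.4651 0.2926] [0.0324 0.0408]
0.14 154 [0.4653 0.2922] [0.0272 0.0418]
top [0.4845 0.2874 0.1271] 74 [0.4599 0.2657 0.1245] [0.477  0.2936 0.1539]
0.12 13 [0.4664 0.2747] [0.0168 0.0241]
0.13 25 [0.466  0.2757] [0.0165 0.0269]
0.14 24 [0.4656 0.2759] [0.0152 0.0244]
```

>>> play_rows:
  deltas:
    - [34,[-3,6,30],[0,0,0]]
    - [34,[-3,6,65],[0,0,0]]
    - [34,[-3,6,95],[0,0,0]]
    - [34,[-3,6,108],[0,0,0]]
    - [34,[-3,6,114],[0,0,0]]
    - [34,[-3,6,117],[0,0,0]]
    - [34,[-3,6,117],[0,0,0]]
    - [34,[-3,6,117],[0,0,0]]

```text
clock: 22.15
tcp_pos: [0.4877, 0.294, 0.0108]
orientation: [0.003, -3.141, -0.005]
contact_force: [0.0, -0.3, -1.2]
grip_width: 0.0437
```

```bash
python3 to.py .484 .294 .0095 0; python3 held.py .018 .055; python3 held.py .006 .055 top
```

```text
t 22.15 tcp [0.4877 0.294  0.0108] w 43.7 q [-0.88, 0.58, 0.3, 1.97, -0.28, 0.64, 1.18] F [ 0.  -0.3 -1.2]
[0.484, 0.294, 0.0095, 0.0] -> [3.7, 0.0, 1.3] [0.003, -0.001, 0.002]
486 min [0.462 0.258 0.018] max [0.495 0.327 0.055]
1770 min [0.428 0.234 0.006] max [0.542 0.341 0.055]
```

>>> play_rows:
  deltas:
    - [34,[0,0,2],[0,0,0]]
    - [34,[0,0,2],[0,0,0]]
    - [56,[0,0,2],[0,0,0]]
    - [56,[0,0,2],[0,0,0]]
    - [56,[0,0,2],[0,0,0]]
    - [60,[0,0,-40],[0,0,0]]
    - [60,[0,0,-95],[0,0,0]]
    - [60,[0,0,-140],[0,0,0]]

```text
clock: 23.25
tcp_pos: [0.4879, 0.2935, 0.1526]
orientation: [0.003, -3.141, -0.006]
contact_force: [0.6, 0.3, 0.9]
grip_width: 0.06
```

```bash
python3 m5.py .484 .294 .089; python3 to.py .683 .050 .14 0
```

```text
top 1529 0.0895 [0.4854 0.2939] dia 0.0329
t 23.3 tcp [0.491  0.2951 0.1583] w 60.1 q [-0.96, 0.37, 0.39, 1.88, -0.18, 0.92, 1.09] F [1.4 0.2 3.9]
[0.683, 0.05, 0.14, 0.0] -> [-191.6, -245.5, 17.3] [0.009, 0.006, 0.001]
```

Large bottle seated: cap top 89.5 mm, 1.5 mm off centre at most. Small bottle next.

>>> play_rows:
  deltas:
    - [52,[-25,-35,0],[0,0,0]]
    - [52,[-55,-70,0],[0,0,0]]
    - [52,[-85,-105,0],[0,0,0]]
    - [52,[-115,-145,5],[0,0,0]]
    - [52,[-145,-185,10],[0,0,0]]
    - [52,[-172,-220,15],[0,0,0]]
    - [52,[-188,-243,17],[0,0,0]]
    - [52,[-191,-245,17],[0,0,0]]

```text
clock: 24.3
tcp_pos: [0.6829, 0.0474, 0.1397]
orientation: [0.004, 3.136, 0.012]
contact_force: [-0.5, 0.0, -0.2]
grip_width: 0.052
```

>>> play_rows:
  deltas:
    - [52,[0,0,0],[0,0,0]]

```text
clock: 24.42
tcp_pos: [0.6826, 0.0487, 0.1394]
orientation: [0.003, 3.136, 0.013]
contact_force: [0.5, 0.4, 0.1]
grip_width: 0.0517
```

```bash
python3 m5.py .683 .050 .075; python3 to.py .683 .050 .0 0
```

```text
top 1146 0.0755 [0.6847 0.0506] dia 0.0286
t 24.48 tcp [0.6824 0.0485 0.1395] w 52.2 q [-0.45, 0.58, 0.43, 1.62, -0.28, 1.0, 1.64] F [0.6 0.4 0.3]
[0.683, 0.05, 0.0, 0.0] -> [0.1, 0.3, 139.5] [0.008, 0.005, -0.002]
```

>>> play_rows:
  deltas:
    - [52,[-1,1,40],[0.008,0.005,0]]
    - [52,[-1,1,80],[0.008,0.005,0]]
    - [52,[-1,1,118],[0.008,0.005,0]]
    - [52,[-1,1,138],[0.008,0.005,0]]
    - [52,[-1,1,143],[0.008,0.005,0]]
    - [52,[-1,1,143],[0.008,0.005,0]]

```text
clock: 25.22
tcp_pos: [0.6849, 0.051, -0.0025]
orientation: [0.002, 3.14, 0.0]
contact_force: [0.1, -0.1, 0.4]
grip_width: 0.0519
```

>>> play_rows:
  deltas:
    - [28,[0,0,0],[0,0,0]]
    - [28,[0,0,0],[0,0,0]]
    - [28,[0,0,0],[0,0,0]]
    - [28,[0,0,0],[0,0,0]]
    - [28,[0,0,0],[0,0,0]]

```text
clock: 25.85
tcp_pos: [0.686, 0.051, -0.001]
orientation: [0.002, 3.138, 0.001]
contact_force: [-0.7, -0.2, 7.0]
grip_width: 0.0375
```

>>> play_rows:
  deltas:
    - [28,[0,0,-3],[0,0,0]]
    - [28,[0,0,-15],[0,0,0]]
    - [28,[0,0,-45],[0,0,0]]
    - [28,[5,0,-75],[0,0,0]]
    - [28,[35,-1,-95],[0,0,0]]
    - [28,[75,-2,-95],[0,0,0]]
    - [28,[110,-3,-95],[0,0,0]]
    - [28,[127,-3,-95],[0,0,0]]

```text
clock: 26.85
tcp_pos: [0.5565, 0.048, 0.094]
orientation: [0.003, 3.139, 0.002]
contact_force: [0.4, -0.4, -2.2]
grip_width: 0.0366
```

>>> play_rows:
  deltas:
    - [28,[0,0,0],[0,0,0]]
    - [28,[0,0,0],[0,0,0]]

```text
clock: 27.1
tcp_pos: [0.5576, 0.0481, 0.0946]
orientation: [0.003, 3.137, 0.002]
contact_force: [-0.5, -0.3, -0.4]
grip_width: 0.037
```

```bash
python3 to.py .5555 .0475 .004 0; python3 held.py .07 .12; python3 held.py .07 .12 top
```

```text
t 27.1 tcp [0.5576 0.0481 0.0946] w 37.0 q [-0.53, 0.44, 0.43, 1.96, -0.26, 0.79, 1.61] F [-0.5 -0.3 -0.4]
[0.5555, 0.0475, 0.004, 0.0] -> [2.5, -0.7, 90.6] [0.002, 0.004, -0.002]
189 min [0.536 0.035 0.096] max [0.563 0.067 0.12 ]Traceback (most recent call last):
  File "held.py", line 6, in <module>
    q=Q[m]; print(len(q),"min",q.min(0).round(3),"max",q.max(0).round(3))
                               ~~~~~^^^
    return umr_minimum(a, axis, None, out, keepdims, initial, where)
ValueError: zero-size array to reduction operation minimum which has no identity
```

>>> play_rows:
  deltas:
    - [28,[0,-0.6,30],[0,0.004,0]]
    - [28,[0,-0.6,60],[0,0.004,0]]
    - [28,[0,-0.6,78],[0,0.004,0]]
    - [28,[0,-0.6,86],[0,0.004,0]]
    - [28,[0,-0.6,91],[0,0.004,0]]
    - [28,[0,-0.6,91.5],[0,0.004,0]]
    - [28,[0,-0.6,91.5],[0,0.004,0]]

```text
clock: 28.08
tcp_pos: [0.5585, 0.0476, 0.0034]
orientation: [0.003, 3.14, 0.002]
contact_force: [0.3, -0.2, -0.7]
grip_width: 0.0371
```

>>> play_rows:
  deltas:
    - [48,[0,0,0],[0,0,0]]
    - [48,[0,0,0],[0,0,0]]
    - [48,[0,0,0],[0,0,0]]
    - [55,[0,0,-40],[0,0,0]]
    - [60,[0,0,-90],[0,0,0]]
    - [60,[0,0,-135],[0,0,0]]
    - [60,[0,0,-140],[0,0,0]]

```text
clock: 28.95
tcp_pos: [0.5607, 0.0475, 0.1468]
orientation: [0.003, 3.134, 0.005]
contact_force: [0.4, 0.0, 0.1]
grip_width: 0.0602
```

```bash
python3 m5.py .5555 .0475 .079; python3 to.py .6826 .1533 .12 0
```

```text
top 1131 0.0796 [0.5575 0.0475] dia 0.0288
t 29.0 tcp [0.5597 0.0476 0.1456] w 60.0 q [-0.56, 0.38, 0.47, 1.92, -0.22, 0.89, 1.58] F [-0.6  0.7  0.3]
[0.6826, 0.1533, 0.12, 0.0] -> [-122.6, 105.8, 26.5] [0.003, 0.005, -0.002]
```

Small bottle seated (cap top 79.6 mm, 2 mm off centre). Now the cup.

>>> play_rows:
  deltas:
    - [62,[-30,26,5],[0,0.005,0]]
    - [62,[-65,56,10],[0,0.005,0]]
    - [62,[-95,82,20],[0,0.005,0]]
    - [62,[-118,101,26],[0,0.005,0]]
    - [62,[-122.5,106,26],[0,0.005,0]]
    - [62,[-122.5,106,26],[0,0.005,0]]

```text
clock: 29.75
tcp_pos: [0.6816, 0.1529, 0.1193]
orientation: [-0.003, -3.14, -0.003]
contact_force: [0.0, -0.5, 0.5]
grip_width: 0.0618
```

```bash
python3 m5.py .6826 .1533 .038; python3 to.py .6826 .1533 -.015 0
```

```text
top 903 0.0381 [0.6833 0.1544] dia 0.0448
t 29.8 tcp [0.6816 0.1522 0.1199] w 62.2 q [-0.59, 0.63, 0.42, 1.59, -0.29, 0.99, 1.49] F [-0.8 -1.3  0.1]
[0.6826, 0.1533, -0.015, 0.0] -> [-1.2, 0.9, 134.9] [0.002, -0.001, -0.003]
```

>>> play_rows:
  deltas:
    - [60,[-1.5,1.5,40],[0,0,0]]
    - [60,[-1.5,1.5,80],[0,0,0]]
    - [60,[-1.5,1.5,115],[0,0,0]]
    - [60,[-1.5,1.5,131],[0,0,0]]
    - [60,[-1.5,1.5,135],[0,0,0]]
    - [60,[-1.5,1.5,135],[0,0,0]]

```text
clock: 30.55
tcp_pos: [0.6837, 0.1537, -0.0139]
orientation: [0.005, 3.141, 0.004]
contact_force: [-0.4, 0.2, -0.3]
grip_width: 0.06
```

>>> play_rows:
  deltas:
    - [38,[0,0,0],[0,0,0]]
    - [38,[0,0,0],[0,0,0]]
    - [38,[0,0,0],[0,0,0]]
    - [38,[0,0,0],[0,0,0]]
    - [38,[0,0,0],[0,0,0]]
  squeeze: 20

```text
clock: 31.18
tcp_pos: [0.6848, 0.1539, -0.0123]
orientation: [0.005, 3.139, 0.005]
contact_force: [-1.0, 0.1, 7.6]
grip_width: 0.0425
```

>>> play_rows:
  deltas:
    - [38,[0,0,-3],[0,0,0]]
    - [38,[0,0,-12],[0,0,0]]
    - [38,[0,0,-30],[0,0,0]]
    - [38,[0,0,-55],[0,0,0]]
    - [38,[0,0,-80],[0,0,0]]
    - [38,[0,0,-100],[0,0,0]]
    - [38,[0,0,-105],[0,0,0]]

```text
clock: 32.05
tcp_pos: [0.6857, 0.1538, 0.0949]
orientation: [0.005, 3.136, 0.006]
contact_force: [0.3, -0.5, -0.7]
grip_width: 0.0424
```

```bash
python3 held.py .06 .14; python3 -c "
from h import *
p,d,K,T=grab('wrist','w9'); s,_,_,_=grab('scene','s9')
cv2.imwrite('pics/c2.png',np.hstack([cv2.resize(p,(400,300)),cv2.resize(s[80:320,80:400],(400,300))])[:,:,::-1])"; python3 to.py .3955 .3115 .1 0
```

```text
435 min [0.662 0.117 0.106] max [0.705 0.187 0.14 ]
t 32.2 tcp [0.6842 0.1537 0.0923] w 42.7 q [-0.58, 0.66, 0.41, 1.6, -0.31, 0.95, 1.5] F [-0.1 -1.3 -0.9]
[0.3955, 0.3115, 0.1, 0.0] -> [289.2, 156.9, -7.7] [0.003, 0.002, -0.003]
```

View pics/c2.png

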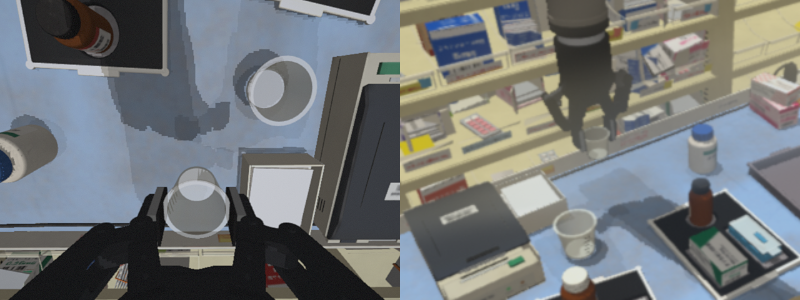

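Cup is held upright and clear. I carry it over to its cut-out.

>>> play_rows:
  deltas:
    - [38,[15,8,-15],[0,0,0]]
    - [38,[55,30,-28],[0,0,0]]
    - [38,[100,54,-28],[0,0,0]]
    - [38,[145,79,-28],[0,0,0]]
    - [38,[190,103,-28],[0,0,0]]
    - [38,[235,127,-28],[0,0,0]]
    - [38,[275,149,-28],[0,0,0]]
    - [38,[289,157,-28],[0,0,0]]

```text
clock: 33.2
tcp_pos: [0.3919, 0.3131, 0.1202]
orientation: [0.002, -3.141, -0.005]
contact_force: [-0.0, 0.6, -0.4]
grip_width: 0.0423
```

>>> play_rows:
  deltas:
    - [38,[0,0,0],[0,0,0]]
    - [38,[0,0,0],[0,0,0]]

```text
clock: 33.45
tcp_pos: [0.3928, 0.3125, 0.1205]
orientation: [-0.001, 3.141, 0.005]
contact_force: [0.4, -0.1, 0.2]
grip_width: 0.0421
```

```bash
python3 to.py .3955 .3115 -.0075 0; python3 m5.py .3955 .3115 .170;python3 - <<'E'
from m2 import *
p,d,K,T=load("top0"); 
p,d,K,T=grab("scene","s10"); Q=pts(d,K,T); t=r.get_obs()["tcp_pos"]
m=(np.abs(Q[...,0]-t[0])<.04)&(np.abs(Q[...,1]-t[1])<.04)&(Q[...,2]>.115)&(Q[...,2]<.15); q=Q[m]; print(q.min(0).round(4),q.max(0).round(4))
E
```

```text
t 33.45 tcp [0.3928 0.3125 0.1205] w 42.1 q [-1.15, 0.31, 0.42, 2.07, -0.18, 0.79, 0.96] F [ 0.4 -0.1  0.2]
[0.3955, 0.3115, -0.0075, 0.0] -> [-2.7, -1.4, 128.0] [0.003, 0.0, 0.0]
top 5613 0.171 [0.3863 0.312 ] dia 0.0701
[0.3717 0.2941 0.1337] [0.4083 0.3282 0.15  ]
```

>>> play_rows:
  deltas:
    - [38,[-4,-1,40],[0,0,0]]
    - [38,[-4,-1,80],[0,0,0]]
    - [38,[-4,-1,110],[0,0,0]]
    - [38,[-4,-1,121],[0,0,0]]
    - [38,[-4,-1,127],[0,0,0]]
    - [38,[-4,-1,129],[0,0,0]]
    - [38,[-4,-1,129],[0,0,0]]

```text
clock: 34.42
tcp_pos: [0.3978, 0.312, -0.0079]
orientation: [0.001, 3.14, 0.006]
contact_force: [-0.9, 0.6, -0.0]
grip_width: 0.0427
```

>>> play_rows:
  deltas:
    - [56,[0,0,0],[0,0,0]]
    - [56,[0,0,0],[0,0,0]]
    - [56,[0,0,0],[0,0,0]]
    - [60,[0,0,-40],[0,0,0]]
    - [60,[0,0,-90],[0,0,0]]
    - [60,[0,0,-140],[0,0,0]]
    - [60,[20,20,-170],[0,0,0]]
    - [60,[20,20,-170],[0,0,0]]

```text
clock: 35.42
tcp_pos: [0.3773, 0.3341, 0.1643]
orientation: [-0.004, 3.138, 0.014]
contact_force: [0.2, 0.4, -0.3]
grip_width: 0.0601
```

```bash
python3 m5.py .3955 .3115 .042; python3 - <<'E'
from m2 import *
p,d,K,T=grab("top","tF"); Q=pts(d,K,T); s,_,_,_=grab("scene","sF")
for nm,x,y,h in (("cup",.3955,.3115,.042),("large",.484,.294,.089),("small",.5555,.0475,.079),("white",.680,-.047,.08)):
    m=(np.hypot(Q[...,0]-x,Q[...,1]-y)<.035)&(Q[...,2]>h-.006)&(Q[...,2]<h+.012); q=Q[m]
    if len(q)>20: c,rr=cv2.minEnclosingCircle(q[:,:2].astype(np.float32)); print(nm,np.median(q[:,2]).round(4),np.round(c,4),round(2*rr,4))
for nm,x,y,lo,hi in(("carton",.4635,.0865,.026,.045),("cutter",.4605,.014,.017,.032)):
    m=(np.abs(Q[...,0]-x)<.06)&(np.abs(Q[...,1]-y)<.03)&(Q[...,2]>lo)&(Q[...,2]<hi); print(nm,np.median(Q[m][:,2]).round(4),rect(Q[m]))
cv2.imwrite("pics/c3.png",np.hstack([cv2.resize(p[150:380,120:400],(400,330)),cv2.resize(s[170:430,160:420],(400,330))])[:,:,::-1])
E
```

```text
top 664 0.0422 [0.3963 0.3117] dia 0.0451
cup 0.0415 [0.3961 0.3115] 0.0451
large 0.0885 [0.4853 0.2929] 0.0329
small 0.0787 [0.5572 0.0471] 0.029
white 0.0792 [ 0.6801 -0.0475] 0.039
carton 0.0337 (array([0.4634, 0.0855]), array([0.045 , 0.0855]), 86.6)
cutter 0.0235 (array([0.4582, 0.0136]), array([0.1127, 0.0475]), 6.4)
```

View pics/c3.png

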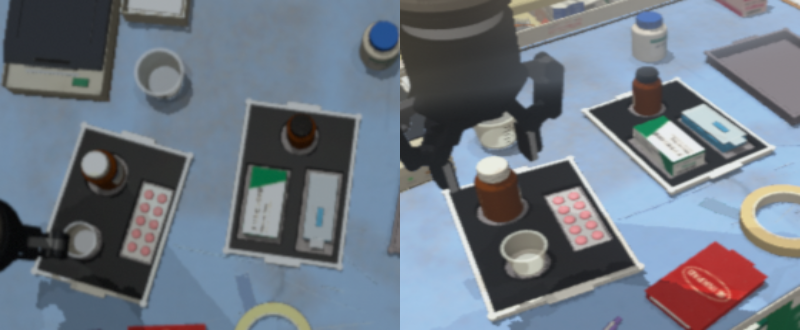

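All five sit in their cut-outs, the gripper is clear and the white bottle has not moved. I hand it in.

```bash
python3 -c "
from bench import r
print(r.hand_in(), r.get_obs()['clock'])"
```

```text
the job is handed in; nothing more can be done
the job is handed in; nothing more can be done
```

Both kits are made up and the job is handed in, at about 35 s on the robot's clock. The carton was lifted off the cutter and set in its cut-out. Then the cutter was turned a quarter turn into place, followed by the large bottle, the small bottle and the cup, all kept upright.

**Last checks:**

| Thing | Top measured (mm) | Top expected (mm) | Off centre |
|---|---|---|---|
| Large bottle | 88.5–89.5 | 89 | within about 2 mm |
| Small bottle | 78.7–79.6 | 79 | within about 2 mm |
| Cup | 41.5–42.2 | 42 | within about 1 mm |
| Carton | 33.7–34.6 | 34 | within about 1 mm |
| Cutter | 23.5–24.3 | 24 | within about 1 mm |

The carton and cutter lie along the tray to within about 1 degree. The white bottle is within 1 mm of where it stood, and the gripper is clear of everything.

**What failed or disagreed:**
- **First carton grasp:** it closed on air because the fingertips sit about 30 mm behind the reported TCP. I measured this with the scene and wrist cameras and allowed for it in every later grasp. Nothing was disturbed.
- **Final cutter reading:** the top view gave a wrong outline (113 × 48 mm) because its mask ran together with something next to it. For the cutter I rely on the earlier close wrist view, which gave 94 × 36 mm at the right place, and on the final picture.

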